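# Bring the sandwich box round to the front and brake the turntable

### The arm

A 6-joint arm with a two-finger parallel gripper is mounted at the origin on the work surface. World frame = base frame: x ahead of the robot, y to its left, z up, the work surface at z = 0. Lengths are in mm, angles in rad, forces in N, time in s.
With the tool pointing down it reaches from about 300 to 775 mm from the base axis. Payload 14.6 kg.
Tool frame: the origin (TCP) lies on the centre line of the jaws, within the pads' length; the fingertips stand 11 mm ahead of it and the grasp point (between the pads) lies 8 mm behind it; x points along the fingers, y is the direction in which the jaws open and shut, and the axes are right-handed (so a half turn about x gives the same grasp; the last joint's range is limited). The gripper opens to 94 mm and grips with 3 to 60 N. Pads are 16 mm wide; open, the fingers measure 119 mm over their backs; the gripper's body (75 mm by 177 mm) begins 78 mm behind the grasp point.
Start: joints at [1.191, 0.3, 1.521, -0, 1.321, -0.067], TCP at [169.245, 523.302, 216.446] pointing down, gripper open.
Joint ranges: [-3.03, 3.03], [-0.79, 2.21], [0.23, 2.52], [-1.04, 4.18], [0, 3.07], [-2.55, 2.55]. Speed limits (rad/s): [2.22, 2.22, 2.57, 3.14, 3.14, 3.14].

### API

Orientations are given as [roll, pitch, yaw] about the fixed x, y, z axes, in that order (R = Rz(yaw) Ry(pitch) Rx(roll)).
In Python, from cell import manip gives the robot as it stands.
- The arm moves only by the shell command python3 -m handwheel 'ROWS' [OPENING] [FORCE]. ROWS is JSON, a list of rows, each a list of 2 entries, a list of its own where there are three numbers: the shift along the tool's x, y, z in mm, then the turn about the tool's x in rad. In form: [[[x, y, z], spin], ...]. A call has exactly 10 rows; each row shifts and turns the commanded pose from where the row before left it, along the tool's axes as they then stand; what a row does not reach is not made up. A row lasts 1/8 s, in which the tool goes at most 62.5 mm and 10.7 degrees, less where a joint would pass 70% of its speed; a pose out of reach is approached as far as the arm can. A call with a gripper value outside its range is refused whole. OPENING is the closure in counts, from 0 (fully open) to 255 (shut), set as the call begins (- or left out, the last holds). The fingers move at their own pace and stop on an object; FORCE is the grip in N (left out, the last holds). Time passes only in rows, so rows that do not move let the fingers close, or fill a call up. It gives the time, the measured TCP pose, the force and the opening at its end, in the units of the state.
- manip.read_state(): the state, without advancing time (a new reading comes with each control period).
- manip.camera(name): name is "scene" or "side" or "wrist"; returns a dict with "pixels" (480x640x3 uint8, red, green, blue), "z_map" (480x640 float32, mm along the optical axis (not along the pixel's ray), 0 where there is no reading), "mtx" (3x3 intrinsics, pixels), "xyz" and "orientation" of the camera in the world. Camera axes: x right, y up, looking along -z (the intrinsics and any distortion apply to the point x, -y, -z); pixel columns grow to the right and rows downward; lengths in mm; the calibration is good to about 2 mm. The wrist camera is an equidistant fisheye: a pixel r from the principal point sees the ray r / f radians off the axis. A picture is of the moment at which its call begins.
- manip.sign_off(): hands the job in, once; it reports no verdict.
Trained networks look in the newest picture that a camera, given by its name, has taken for a name from the list of things; names that differ only in an ending like _2 or _b are one class to them, and where a whole thing is asked for, a point or a joint stands for the part that bears it (a point fixed in the world has none). Each returns a list of dicts, best first, with "confidence" (0 to 1); they miss things now and then, are a little off and sometimes report something else, mostly with a low value. They report only what shows in the picture. A call takes as long as a camera call. They do not tell look-alikes from the thing itself.
- manip.cut_out(target, camera): "region" (480x640 bool, what is visible of it) and "centre" ([column, row] in pixels, amid what is visible of it).
The state is a dict: "clock": time; "joints": joint angles; "qd": joint speeds; "effort": joint torques, N m; "eef_pos": TCP position; "eef_rot": TCP orientation; "wrist_force": force on the tool from outside, world axes, zero at the start; "moment": the same for the moment, N m; "finger_gap": finger opening in mm.
Only numpy, scipy, OpenCV 4.12 (cv2) and the standard library are available. Lean on these libraries where they do the work, as an engineer would, in place of code of your own. Each camera call takes 0.05 s, during which the arm holds its last target. There are 200 camera calls.

### The job

Bring the square sandwich box round to the front of the turntable, facing the robot's side of the bench: flick the brake lever up to release it, turn the tray gently by its rim until the box stands straight in front, then push the lever fully down so that the turntable is locked again. Do not drag the tray against the brake, and leave the things standing on it untouched and upright.

Things in the scene. Friction and masses are not known exactly. Their poses are not given: they have to be found in the camera images.
- foot: Round dark steel foot of the turntable, 250 mm across, fixed to the bench. Origin: on the turntable's vertical axis, at bench height. Its axes stay parallel to the world's (x away from the robot, y to the robot's left): 'in front' means straight to the -x side of this point, towards the robot's edge of the bench.
- tray_mid (a point): Centre of the round bamboo tray's floor, on the axis, 62 mm above the bench. Tray: outer radius 200 mm, rim wall 10 mm thick (radius 190 to 200 mm), rim top 24 mm above the floor (86 mm above the bench), underside 46 mm above the bench. The rim can be pinched from above anywhere, one finger inside: 28 mm of floor inside it is always free. Brake off, under 1 N at the rim turns it.
- tray (a joint): Rotation of the tray about the vertical, rad, positive counter-clockwise seen from above, 0 at the start whatever the layout; no end stops. Free with light friction when the brake lever is up; held by a rubber shoe under the tray when the lever is down (slips above about 14 N at the rim).
- lever (a joint): Brake lever angle, rad: about 0 fully down (level; shoe pressed to the tray: locked), 0.70 fully up (40 degrees above level: released). An over-centre spring snaps it to the nearer end from its middle (0.35) and it stays there; the toe needs about 8 to 10 N to leave either end. It is down at the start.
- toe (a point): Centre of the brake lever's toe pad: black rubber, 50 mm long (along the lever), 30 mm wide, 14 mm thick, on the free end of a flat steel lever sticking out beyond the tray, on the robot's left. Lever down: pad level, centre 31 mm above the bench; lever up: 86 mm. It can be pinched across its width from above (free on both sides) or pressed on top. Its y axis lies along the pivot pin.
- pivot (a point): Pivot pin of the brake lever, between two steel cheeks 40 mm high, 225 mm from the turntable's axis and 31 mm above the bench. The pin is horizontal and square to the line from the axis through this point; the lever runs on outward along that line, toe centre 85 mm from the pin, and swings in the upright plane through that line.
- sandwich_box: The thing to bring to the front: flat square plastic sandwich box with clip lid, 110 x 110 mm, 48 mm high, the only square thing on the tray. Origin: centre of its underside, about 86 mm from the turntable's axis. Stands loose on the tray.
- steel_tin: Bystander on the tray: round stainless steel mini container with lid, 75 mm across, 55 mm high; origin at the centre of its underside. Stands loose.
- glass_jar: Bystander on the tray: small round glass jar with a twist cap, 66 mm across, 84 mm high; origin at the centre of its underside. Stands loose.
- egg_ring: Bystander on the tray: silicone egg ring lying flat, 90 mm across, 20 mm high, with a small wire handle up to 36 mm high; origin at the centre of its underside. Lies loose.
Things that resemble listed ones, but are neither listed nor needed, are in the scene too. Leave any turquoise look-alike of the sandwich_box alone.

How it is judged:
By the outcome, as a careful person would: the job done as asked, in the order asked, and still so for the second after the job is handed in, with the robot touching nothing.
It also fails if it takes over 70 s, if anything falls off the work surface, if the arm or the gripper's body presses on something with over 40 N, if the wrist force passes 120 N, or if a joint passes its speed limit or range.

## Working session

There is one attempt and no reset: what is moved stays moved. The work goes in short steps, Python scripts to look and compute and a shell command to move; the robot and the scene stay as the last step left them, time stands still between calls to the robot, and variables do not carry over. Pictures are saved under pics/ and viewed, about 8 in all and at most 12, crops included, and the job is handed in when it is done.

```bash
mkdir -p pics; cat > h.py <<'E'
import numpy as np, cv2
from cell import manip
from scipy.spatial.transform import Rotation as R
def cam(n):
    c=manip.camera(n); return c
def RT(c):
    o=np.array(c["orientation"],float)
    return (o if o.shape==(3,3) else R.from_euler('xyz',o).as_matrix()), np.array(c["xyz"],float)
def cloud(c):
    K=np.array(c["mtx"]); z=c["z_map"]; v,u=np.mgrid[0:480,0:640]
    P=np.stack([(u-K[0,2])/K[0,0]*z,-(v-K[1,2])/K[1,1]*z,-z],-1)
    r,t=RT(c); W=P@r.T+t; W[z==0]=np.nan; return W
def save(n,img,): cv2.imwrite(f"pics/{n}.png",cv2.cvtColor(img,cv2.COLOR_RGB2BGR))
E
python3 - <<'E'
from h import *
print(manip.read_state())
ims=[]
for n in("scene","side"):
    c=cam(n); W=cloud(c); ims.append(c["pixels"]); save(n+"0",c["pixels"]); print(n,c["xyz"],c["orientation"],c.keys())
    for t in("foot","tray","toe","lever","sandwich_box","steel_tin","glass_jar","egg_ring"):
        for d in manip.cut_out(t,n)[:3]:
            w=W[d["region"]]; print(t,round(d["confidence"],2),np.round(d["centre"]),d["region"].sum(),np.round(np.nanmedian(w,0)),np.round(np.nanpercentile(w,98,axis=0)), np.round(np.nanpercentile(w,2,axis=0)))
E
```

```text
{'clock': 0.0, 'joints': array([ 1.19141546e+00,  3.00460337e-01,  1.52158971e+00, -5.41774877e-06,
        1.32069418e+00, -6.65846095e-02]), 'qd': array([ 0.00048216, -0.00092871, -0.00066035, -0.0006362 , -0.00040195,
       -0.00091007]), 'effort': array([ 8.40346420e-04, -5.31808162e+01, -3.52745998e+01,  7.09294947e-02,
        2.43276829e-02, -9.43255100e-05]), 'eef_pos': array([169.14853784, 523.07846417, 215.88857799]), 'eef_rot': array([-1.63282404,  1.56964474, -1.94561895]), 'wrist_force': array([ 0.47578849, -0.46751259,  0.23042724]), 'moment': array([ 0.02968484, -0.02447112, -0.00789489]), 'finger_gap': 93.90847044267039}
scene [1352.5589607    76.36880204 1117.92849023] [0.63917007 0.01177013 1.76885569] dict_keys(['pixels', 'z_map', 'mtx', 'xyz', 'orientation'])
tray 0.97 [339. 278.] 13633 [691.  -6.  61.] [853. 168.  87.] [ 473. -198.   55.]
toe 0.77 [441. 262.] 432 [566. 250.  35.] [594. 300.  40.] [538. 188.  -2.]
lever 0.87 [440. 265.] 437 [567. 249.  35.] [596. 299.  41.] [532. 186.  -1.]
lever 0.65 [337. 278.] 13109 [691.  -6.  61.] [854. 169.  86.] [ 474. -19
[... 818 characters left out ...]
.] [536. 170.  11.]
lever 0.82 [302. 368.] 758 [564. 250.  38.] [594. 302.  43.] [535. 171.  28.]
lever 0.67 [306. 268.] 1055 [589.  55. 117.] [622.  75. 122.] [557.   9.  72.]
sandwich_box 0.9 [305. 227.] 1922 [614. -71. 111.] [678. -20. 115.] [ 554. -140.   76.]
sandwich_box 0.75 [407. 155.] 1473 [ 400. -449.   48.] [ 465. -398.   54.] [ 336. -532.    2.]
sandwich_box 0.65 [341. 164.] 1435 [ 575. -391.   48.] [ 636. -354.   54.] [ 519. -469.    2.]
steel_tin 0.7 [303. 269.] 1043 [590.  57. 117.] [624.  75. 122.] [559.  11.  69.]
glass_jar 0.59 [246. 263.] 1153 [722.  76. 126.] [754.  90. 150.] [697.  35.  66.]
egg_ring 0.57 [246. 225.] 370 [763. -75.  79.] [797. -17.  87.] [712. -95.  63.]
```

View pics/scene0.png

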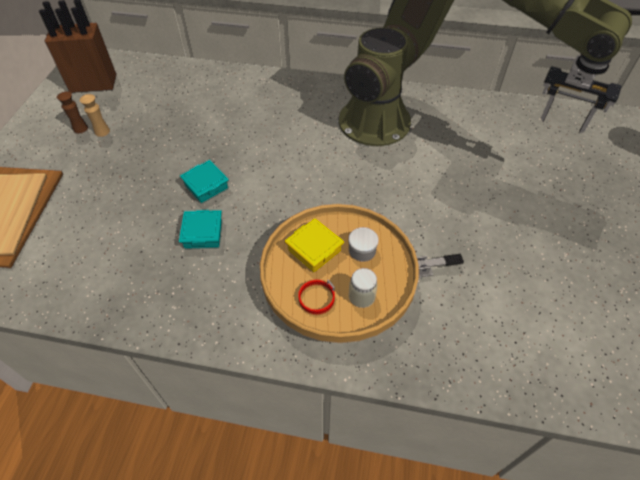

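```bash
cat > est.py <<'E'
from h import *
from scipy.optimize import least_squares
def run(n):
    c=cam(n); W=cloud(c); o={}
    d=max(manip.cut_out("tray",n),key=lambda d:d["confidence"])
    w=W[d["region"]]; w=w[np.isfinite(w[:,0])]
    # rim top: points z 80..92
    rim=w[(w[:,2]>82)&(w[:,2]<93)]
    f=least_squares(lambda p:np.hypot(rim[:,0]-p[0],rim[:,1]-p[1])-195,[660,0],loss='soft_l1',f_scale=3)
    o['centre']=f.x; print(n,"centre",np.round(f.x,1),len(rim))
    for d in manip.cut_out("sandwich_box",n):
        w=W[d["region"]]; w=w[np.isfinite(w[:,0])]
        top=w[w[:,2]>100]
        if len(top)<300: continue
        r=cv2.minAreaRect(top[:,:2].astype(np.float32)); ctr=np.array(r[0]); v=ctr-f.x
        print(" box",np.round(ctr,1),np.round(r[1]),round(r[2],1),"r",round(np.hypot(*v),1),"az",round(np.degrees(np.arctan2(v[1],v[0])),1),"conf",d["confidence"])
    for t in("steel_tin","glass_jar"):
        for d in manip.cut_out(t,n)[:1]:
            w=W[d["region"]]; w=w[np.isfinite(w[:,0])]; top=w[w[:,2]>np.percentile(w[:,2],97)-8]
            (x,y),rr=cv2.minEnclosingCircle(top[:,:2].astype(np.float32)); print(" ",t,round(x),round(y),round(rr))
    for t in("toe",):
        for d in manip.cut_out(t,n)[:1]:
            w=W[d["region"]]; w=w[np.isfinite(w[:,0])]; top=w[w[:,2]>25]
            v=w-np.r_[f.x,0]; rad=np.hypot(v[:,0],v[:,1]); az=np.degrees(np.arctan2(v[:,1],v[:,0])); k=(rad>280)&(w[:,2]>25)
            print("  lever far pts",k.sum(),np.round(w[k].mean(0),1),"az",round(np.median(az[k]),1),"rmax",np.percentile(rad[k],98), "allaz",np.median(az))
    return c
if __name__=="__main__":
    for n in("scene","side"): run(n)
E
python3 est.py
```

```text
scene centre [659.8 -14.5] 1278
 box [618.5 -86.3] [118. 111.] 54.2 r 82.8 az -119.9 conf 0.85
  steel_tin 593 37 38
  glass_jar 730 56 30
  lever far pts 211 [557.3 274.5  35.3] az 109.4 rmax 331.8457202970749 allaz 109.63566800745764
side centre [657.3 -11. ] 1918
 box [615.7 -83.2] [119. 113.] 55.8 r 83.3 az -120.0 conf 0.78
  steel_tin 591 38 39
  glass_jar 728 58 29
  lever far pts 344 [552.2 279.5  38.9] az 109.9 rmax 332.4935993464644 allaz 109.98656601148528
```

The picture shows the yellow box on the tray at about (314,244), in the rear-left of the image. The tin is at (363,243), the jar at (363,287), the egg ring at (317,297) and the lever toe at (453,260). The turquoise boxes off the tray are look-alikes. The box azimuth is about -120°, so the tray has to turn about -60°. The first move is to the toe.

```bash
cat > go.py <<'E'
import sys
from h import *
# go.py x y z yaw_deg : shift in tool axes now, then spin so the jaw axis has azimuth yaw (mod 180)
x,y,z,a=map(float,sys.argv[1:5]); s=manip.read_state()
M=R.from_euler('xyz',s["eef_rot"]).as_matrix(); d=M.T@(np.array([x,y,z])-s["eef_pos"])
ja=np.degrees(np.arctan2(M[1,1],M[0,1])); dz=(a-ja+90)%180-90
print("pos",np.round(s["eef_pos"],1),"xaxis",np.round(M[:,0],3),"jawaz",round(ja,1),"shift",np.round(d,1),"spin(about tool x, =-yaw)",round(-np.radians(dz),3),"F",np.round(s["wrist_force"],1),"gap",round(s["finger_gap"],1),"j6",round(s["joints"][5],2),"t",s["clock"])
E
python3 go.py 554 279 130 19.7
```

```text
pos [169.2 523.3 216.5] xaxis [-0.  0. -1.] jawaz 72.1 shift [  86.5 -114.1  441.3] spin(about tool x, =-yaw) 0.914 F [-0.8 -1.2 -0. ] gap 94.1 j6 -0.07 t 1.5
```

```bash
python3 -m handwheel '[[[8.6,-11.4,44.1],0],[[8.6,-11.4,44.1],0],[[8.6,-11.4,44.1],0],[[8.6,-11.4,44.1],0],[[8.6,-11.4,44.1],0],[[8.6,-11.4,44.1],0],[[8.6,-11.4,44.1],0],[[8.6,-11.4,44.1],0],[[8.6,-11.4,44.1],0],[[8.6,-11.4,44.1],0]]'
python3 -m handwheel '[[[0,0,0],0.114],[[0,0,0],0.114],[[0,0,0],0.114],[[0,0,0],0.114],[[0,0,0],0.114],[[0,0,0],0.114],[[0,0,0],0.114],[[0,0,0],0.116],[[0,0,0],0],[[0,0,0],0]]'
python3 go.py 554 279 23 19.7
python3 - <<'E'
from h import *
c=cam("wrist"); save("w1",c["pixels"]); K=np.array(c["mtx"]); r,t=RT(c)
print(K,t)
d=manip.cut_out("toe","wrist")
z=c["z_map"]
v,u=np.mgrid[0:480,0:640]; a=(u-K[0,2])/K[0,0]; b=(v-K[1,2])/K[1,1]; th=np.hypot(a,b)+1e-9
P=np.stack([a/th*np.tan(th),-b/th*np.tan(th),-np.ones_like(th)],-1)*z[...,None]; W=P@r.T+t
for q in d[:2]:
    w=W[q["region"]&(z>0)]; k=(w[:,2]>26)&(w[:,2]<46); print(q["confidence"],q["centre"],np.round(w.mean(0)),np.round(np.median(w,0)),np.round(cv2.minAreaRect(w[k][:,:2].astype(np.float32))[0]),cv2.minAreaRect(w[k][:,:2].astype(np.float32)))
    pix=c["pixels"].astype(int); bl=q["region"]&(pix.sum(-1)<150)&(z>0); w=W[bl]; w=w[(w[:,2]>28)&(w[:,2]<46)]; print(len(w)); print(np.median(w,0),cv2.minAreaRect(w[:,:2].astype(np.float32)))
E
```

```text
clock: 2.75
eef_pos: [555.0, 278.2, 130.2]
eef_rot: [1.1, 1.571, 0.788]
wrist_force: [0.2, 1.0, 0.0]
finger_gap: 94.1
clock: 4.0
eef_pos: [553.8, 279.1, 130.4]
eef_rot: [-0.919, 1.571, -2.143]
wrist_force: [0.1, -1.0, 0.2]
finger_gap: 93.9
pos [553.8 279.1 130.4] xaxis [-0. -0. -1.] jawaz 19.9 shift [107.4   0.2   0.2] spin(about tool x, =-yaw) 0.003 F [ 0.1 -1.   0.2] gap 93.9 j6 0.06 t 4.0
[[371.64829954   0.         319.31495208]
 [  0.         371.64829954 242.37229453]
 [  0.           0.           1.        ]] [526.83580341 353.40101182 298.72242325]
0.85 [317.6, 279.2] [562. 250.  37.] [562. 257.  37.] [566. 239.] ((566.2406005859375, 239.1988525390625), (29.632488250732422, 135.70974731445312), 20.117464065551758)
2480
[550.94964161 281.16253117  38.16709159] ((560.2700805664062, 254.60411071777344), (28.620759963989258, 102.69601440429688), 20.186887741088867)
0.37 [316.5, 304.0] [567. 239.  33.] [565. 234.  36.] [566. 239.] ((566.1348876953125, 239.164306640625), (39.57400894165039, 135.71224975585938), 20.1463680267334)
2547
[550.99247888 281.27848296  38.11956713] ((559.6396484375, 250.016357421875), (33.702880859375, 110.95731353759766), 19.644899368286133)
```

View pics/w1.png

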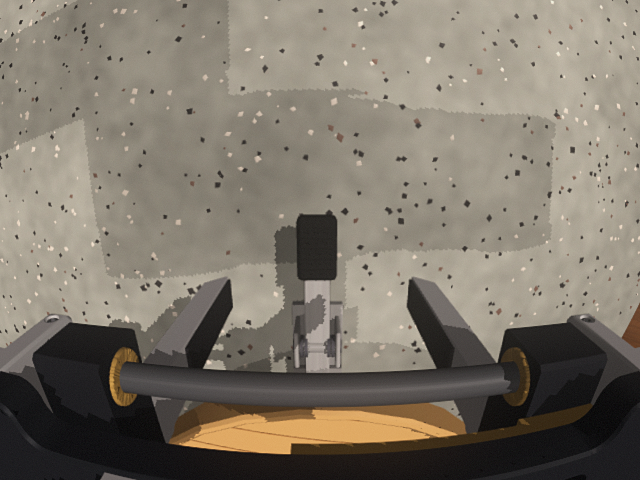

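The wrist view shows the black toe pad at (317,247), centred between the fingers at columns 230 and 410, with free space on both sides. I'll descend, pinch it, and lift along its arc.

```bash
python3 -m handwheel '[[[10.7,0,-0.1],0],[[10.7,0,-0.1],0],[[10.7,0,-0.1],0],[[10.7,0,-0.1],0],[[10.7,0,-0.1],0],[[10.7,0,-0.1],0],[[10.7,0,-0.1],0],[[10.7,0,-0.1],0],[[10.7,0,-0.1],0],[[10.7,0,-0.1],0]]'
python3 -m handwheel '[[[0,0,0],0],[[0,0,0],0],[[0,0,0],0],[[0,0,0],0],[[0,0,0],0],[[0,0,0],0],[[0,0,0],0],[[0,0,0],0],[[0,0,0],0],[[0,0,0],0]]' 255 25
```

```text
clock: 5.35
eef_pos: [553.4, 280.1, 22.8]
eef_rot: [1.452, 1.571, 0.225]
wrist_force: [1.2, 0.2, -1.2]
finger_gap: 94.2
clock: 6.6
eef_pos: [551.7, 279.5, 23.0]
eef_rot: [-1.521, 1.566, -2.747]
wrist_force: [-11.4, -4.3, 6.5]
finger_gap: 29.8
```

```bash
python3 -m handwheel '[[[0,-1.8,0],0],[[-5.9,0,0.2],0],[[-5.9,0,0.6],0],[[-5.8,0,1.1],0],[[-5.8,0,1.4],0],[[-5.6,0,1.9],0],[[-5.6,0,2.2],0],[[-5.3,0,2.6],0],[[-5.2,0,3],0],[[-4.9,0,3.3],0]]'
python3 -m handwheel '[[[-4.7,0,3.7],0],[[0,0,0],0],[[0,0,0],0],[[0,0,0],0],[[0,0,0],0],[[0,0,0],0],[[0,0,0],0],[[0,0,0],0],[[0,0,0],0],[[0,0,0],0]]'
python3 - <<'E'
from h import *
for n in("side",):
    c=cam(n);W=cloud(c);save("s1",c["pixels"][180:420,150:470].repeat(2,0).repeat(2,1))
E
```

```text
clock: 7.85
eef_pos: [557.3, 263.8, 74.5]
eef_rot: [-0.001, 1.571, -1.227]
wrist_force: [-6.1, -3.9, 2.0]
finger_gap: 29.7
clock: 9.1
eef_pos: [558.7, 260.1, 79.5]
eef_rot: [0.326, 1.57, -0.901]
wrist_force: [-7.5, -5.9, 6.6]
finger_gap: 29.7
```

View pics/s1.png

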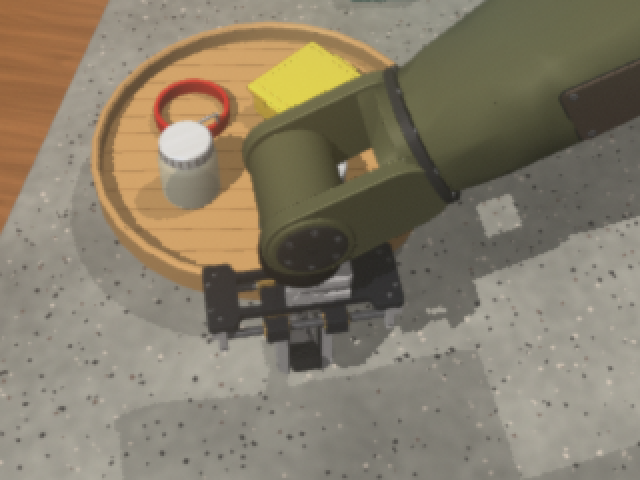

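The picture shows the toe pad at about (305,345), held between the fingers and raised. I'll open the fingers and retreat upward.

```bash
python3 -m handwheel '[[[0,0,0],0],[[0,0,0],0],[[0,0,0],0],[[0,0,0],0],[[0,0,0],0],[[0,0,0],0],[[-5,0,0],0],[[-15,0,0],0],[[-30,0,0],0],[[-40,0,0],0]]' 0
python3 - <<'E'
from h import *
c=cam("wrist"); K=np.array(c["mtx"]); r,t=RT(c); z=c["z_map"]
v,u=np.mgrid[0:480,0:640]; a=(u-K[0,2])/K[0,0]; b=(v-K[1,2])/K[1,1]; th=np.hypot(a,b)+1e-9
P=np.stack([a/th*np.tan(th),-b/th*np.tan(th),-np.ones_like(th)],-1)*z[...,None]; W=P@r.T+t
q=manip.cut_out("toe","wrist")[0]; w=W[q["region"]&(z>0)]
rad=np.hypot(w[:,0]-658.5,w[:,1]+12.7)
for lo in range(225,320,10):
    k=(rad>lo)&(rad<=lo+10); print(lo,k.sum(),np.round(np.median(w[k],0)) if k.sum() else '')
E
python3 go.py 489.6 -110.2 130 30
```

```text
clock: 10.4
eef_pos: [558.3, 260.5, 169.7]
eef_rot: [-1.497, 1.57, -2.724]
wrist_force: [0.6, -0.3, 1.0]
finger_gap: 94.1
225 291 [579. 203.  39.]
235 184 [575. 213.  48.]
245 167 [572. 222.  56.]
255 198 [569. 232.  65.]
265 213 [566. 243.  81.]
275 337 [562. 250.  87.]
285 445 [559. 260.  94.]
295 493 [556. 270. 103.]
305 553 [553. 277. 103.]
315 0 
pos [560.1 261.3 174. ] xaxis [ 0.008  0.003 -1.   ] jawaz 19.7 shift [  42.3 -192.   326. ] spin(about tool x, =-yaw) -0.18 F [ 0.5  0.3 -0.5] gap 94.0 j6 0.03 t 10.5
```

The lever is up, with the toe top around z = 94 to 103. Next I'll fly over to the rim at azimuth 210° and set the gap to about 30 mm.

```bash
python3 -m handwheel '[[[0,-19.2,32.6],0],[[0,-19.2,32.6],0],[[0,-19.2,32.6],0],[[0,-19.2,32.6],0],[[0,-19.2,32.6],0],[[0,-19.2,32.6],0],[[0,-19.2,32.6],0],[[0,-19.2,32.6],0],[[0,-19.2,32.6],0],[[0,-19.2,32.6],0]]' 174
python3 -m handwheel '[[[0,0,0],-0.09],[[0,0,0],-0.09],[[0,0,0],0],[[0,0,0],0],[[0,0,0],0],[[0,0,0],0],[[0,0,0],0],[[0,0,0],0],[[0,0,0],0],[[0,0,0],0]]'
python3 - <<'E'
from h import *
c=cam("wrist"); save("w2",c["pixels"]); K=np.array(c["mtx"]); r,t=RT(c); z=c["z_map"]
v,u=np.mgrid[0:480,0:640]; a=(u-K[0,2])/K[0,0]; b=(v-K[1,2])/K[1,1]; th=np.hypot(a,b)+1e-9
P=np.stack([a/th*np.tan(th),-b/th*np.tan(th),-np.ones_like(th)],-1)*z[...,None]; W=P@r.T+t
w=W[(z>0)&(W[...,2]>83)&(W[...,2]<92)]; k=np.abs(np.hypot(w[:,0]-658.5,w[:,1]+12.7)-195)<12; w=w[k]
from scipy.optimize import least_squares
f=least_squares(lambda p:np.hypot(w[:,0]-p[0],w[:,1]-p[1])-195,[658,-12],loss='soft_l1',f_scale=2); print(len(w),f.x)
E
python3 go.py 489.6 -110.2 78 30
```

```text
clock: 11.75
eef_pos: [487.4, -112.2, 168.7]
eef_rot: [0.944, 1.57, -0.282]
wrist_force: [0.2, 0.2, -0.1]
finger_gap: 29.7
clock: 13.0
eef_pos: [487.7, -111.0, 168.2]
eef_rot: [0.275, 1.571, -0.772]
wrist_force: [0.0, 0.8, 0.1]
finger_gap: 29.9
7813 [658.20913551 -12.80737313]
pos [ 487.7 -111.   168.1] xaxis [-0. -0. -1.] jawaz 30.0 shift [90.1  2.1  0.3] spin(about tool x, =-yaw) 0.0 F [ 0.  -0.2 -1. ] gap 29.6 j6 -0.82 t 13.05
```

View pics/w2.png

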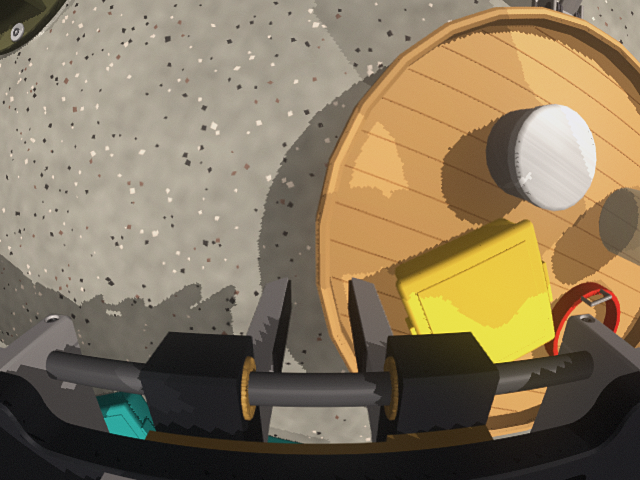

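The view shows the rim running between the fingers, which are at columns 270 and 365. The box corner at (400,270) is clear of the inner finger, and the circle fit agrees with the earlier axis at (658.2, -12.8). I'll lower and pinch gently.

```bash
python3 -m handwheel '[[[0,1.8,0],0],[[10,0,0],0],[[10,0,0],0],[[10,0,0],0],[[10,0,0],0],[[10,0,0],0],[[10,0,0],0],[[10,0,0],0],[[10,0,0],0],[[10,0,0],0]]'
python3 -m handwheel '[[[0,0,0],0],[[0,0,0],0],[[0,0,0],0],[[0,0,0],0],[[0,0,0],0],[[0,0,0],0],[[0,0,0],0],[[0,0,0],0],[[0,0,0],0],[[0,0,0],0]]' 255 8
python3 go.py 489.6 -110.2 78 30
```

```text
clock: 14.3
eef_pos: [489.2, -110.1, 77.5]
eef_rot: [-0.017, 1.571, -1.063]
wrist_force: [-0.4, -0.2, -0.5]
finger_gap: 29.8
clock: 15.55
eef_pos: [488.4, -110.5, 78.4]
eef_rot: [-1.769, 1.569, -2.816]
wrist_force: [-7.4, -3.7, 3.3]
finger_gap: 9.9
pos [ 488.4 -110.5   78.4] xaxis [-0.002 -0.001 -1.   ] jawaz 30.0 shift [0.4 1.2 0.3] spin(about tool x, =-yaw) 0.001 F [-7.4 -3.7  3.3] gap 9.9 j6 -0.82 t 15.55
```

```bash
python3 -m handwheel '[[[0,-1,0],0],[[0,0.07,-5.1],0.0262],[[0,0.27,-10.2],0.0524],[[0,0.27,-10.2],0.0524],[[0,0.27,-10.2],0.0524],[[0,0.27,-10.2],0.0524],[[0,0.27,-10.2],0.0524],[[0,0.27,-10.2],0.0524],[[0,0.07,-5.1],0.0262],[[0,0,0],0]]'
python3 go.py 463.2 -12.8 78 0
```

```text
clock: 16.8
eef_pos: [464.8, -43.4, 78.4]
eef_rot: [1.361, 1.57, -0.052]
wrist_force: [1.7, 0.8, 0.7]
finger_gap: 10.0
pos [464.8 -43.4  78.4] xaxis [ 0.001 -0.    -1.   ] jawaz 9.0 shift [  0.4   3.2 -30.5] spin(about tool x, =-yaw) 0.158 F [1.7 0.8 0.7] gap 10.0 j6 -0.33 t 16.8
```

```bash
python3 -m handwheel '[[[0,0.07,-5.1],0.0262],[[0,0.27,-10.2],0.0524],[[0,0.27,-10.2],0.0524],[[0,0.27,-10.2],0.0524],[[0,0.27,-10.2],0.0524],[[0,0.27,-10.2],0.0524],[[0,0.27,-10.2],0.0524],[[0,0.27,-10.2],0.0524],[[0,0.27,-10.2],0.0524],[[0,0.27,-10.2],0.0524]]'
python3 -m handwheel '[[[0,0.27,-10.2],0.0524],[[0,0.07,-5.1],0.0262],[[0,0,0],0],[[0,0,0],0],[[0,0,0],0],[[0,0,0],0],[[0,0,0],0],[[0,0,0],0],[[0,0,0],0],[[0,0,0],0]]'
python3 go.py 463.2 -12.8 78 -30; python3 est.py
python3 - <<'E'
from h import *
c=cam("scene"); save("s2",c["pixels"][150:370,180:500].repeat(2,0).repeat(2,1))
E
```

```text
clock: 18.05
eef_pos: [473.9, 52.1, 78.4]
eef_rot: [1.695, 1.57, -0.219]
wrist_force: [3.8, -0.9, -1.0]
finger_gap: 9.9
clock: 19.3
eef_pos: [479.4, 65.9, 78.3]
eef_rot: [1.75, 1.57, -0.24]
wrist_force: [4.8, -1.6, 4.1]
finger_gap: 10.2
pos [479.4  65.9  78.3] xaxis [ 0.001 -0.    -1.   ] jawaz -24.0 shift [ 0.3 17.2 78.5] spin(about tool x, =-yaw) 0.104 F [ 4.8 -1.6  4.1] gap 10.2 j6 0.48 t 19.3
scene centre [659.6 -14.4] 1220
 box [577.7 -22.8] [117. 110.] 1.3 r 82.4 az -174.1 conf 0.61
  steel_tin 661 69 38
  glass_jar 758 -31 31
  lever far pts 161 [562.  262.5  94.2] az 109.2 rmax 309.2178848979856 allaz 109.7308406282487
side centre [656.3 -11.2] 1514
 box [574.9   5.6] [116. 166.] 1.8 r 83.1 az 168.3 conf 0.66
  steel_tin 555 272 16
  glass_jar 756 -28 31
  lever far pts 167 [555.7 270.1 101.7] az 109.7 rmax 308.97262525923935 allaz 109.67189282657793
```

View pics/s2.png

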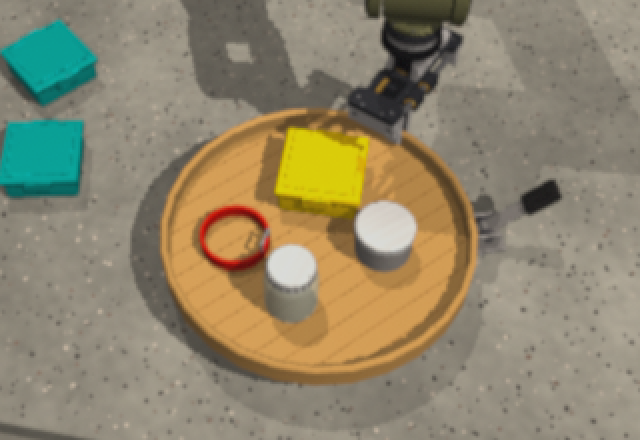

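The scene crop shows the tray with all items upright, the box near the front and the lever raised at (540,197). The box azimuth is -174.1°, so about 6° remains.

```bash
python3 -m handwheel '[[[0,0.07,-5.1],0.0262],[[0,0.07,-5.1],0.0262],[[0,0.07,-5.1],0.0262],[[0,0.07,-5.1],0.0262],[[0,0,0],0],[[0,0,0],0],[[0,0,0],0],[[0,0,0],0],[[0,0,0],0],[[0,0,0],0]]'
python3 go.py 463.2 -12.8 78 -30; python3 - <<'E'
import est; est.run("scene"); est.run("scene")
E
```

```text
clock: 21.2
eef_pos: [488.7, 84.1, 78.3]
eef_rot: [1.924, 1.57, -0.172]
wrist_force: [4.4, -0.9, 2.8]
finger_gap: 10.3
pos [488.7  84.1  78.3] xaxis [ 0.001 -0.    -1.   ] jawaz -30.0 shift [ 0.3 26.4 96.7] spin(about tool x, =-yaw) -0.001 F [ 4.4 -0.9  2.8] gap 10.3 j6 0.62 t 21.2
scene centre [659.8 -14.3] 1156
 box [576.1 -14.3] [110. 121.] 85.3 r 83.7 az 180.0 conf 0.94
  steel_tin 672 66 39
  glass_jar 755 -40 31
  lever far pts 158 [562.  262.4  94.2] az 109.4 rmax 307.89485591690436 allaz 109.79379728280188
scene centre [659.8 -14.6] 1219
 box [588.8 -14.9] [111. 145.] 86.2 r 71.0 az -179.8 conf 0.72
  steel_tin 671 69 39
  glass_jar 755 -42 30
  lever far pts 160 [562.2 262.3  94.2] az 109.3 rmax 309.29879415792226 allaz 109.67324396679001
```

Box azimuth is now 180.0° (±0.2°). I'll release, rise, and go above the toe.

```bash
python3 -m handwheel '[[[0,0,0],0],[[0,0,0],0],[[0,0,0],0],[[0,0,0],0],[[0,0,0],0],[[-5,0,0],0],[[-15,0,0],0],[[-25,0,0],0],[[-30,0,0],0],[[-15,0,0],0]]' 174
python3 -m handwheel '[[[0,0,0],-0.124],[[0,0,0],-0.124],[[0,0,0],-0.124],[[0,0,0],-0.124],[[0,0,0],-0.124],[[0,0,0],-0.124],[[0,0,0],-0.124],[[0,0,0],0],[[0,0,0],0],[[0,0,0],0]]' 255 20
python3 go.py 557 269.6 140 19.7
python3 - <<'E'
import est; est.run("scene"); est.run("scene")
E
```

```text
clock: 23.05
eef_pos: [488.9, 84.3, 170.4]
eef_rot: [2.186, 1.568, 0.091]
wrist_force: [0.2, 0.3, -0.5]
finger_gap: 29.3
clock: 24.3
eef_pos: [488.4, 84.2, 168.2]
eef_rot: [-1.172, 1.571, -2.4]
wrist_force: [-0.0, -0.4, 0.4]
finger_gap: 0.5
pos [488.4  84.2 168.2] xaxis [-0. -0. -1.] jawaz 19.6 shift [  28.1  126.8 -151.6] spin(about tool x, =-yaw) -0.001 F [-0.  -0.4  0.4] gap 0.5 j6 -0.25 t 24.3
scene centre [660.2 -14.6] 1291
 box [582.8 -15.2] [111. 133.] 85.8 r 77.4 az -179.6 conf 0.58
  steel_tin 671 68 38
  glass_jar 754 -40 30
  lever far pts 164 [561.8 262.3  93.9] az 109.4 rmax 309.1130544257646 allaz 109.80784883316961
scene centre [660.1 -14.4] 1205
 box [588.  -15.2] [110. 141.] 86.4 r 72.1 az -179.4 conf 0.71
  glass_jar 755 -40 30
  lever far pts 163 [562.  262.4  93.8] az 109.2 rmax 309.9827699920552 allaz 109.71017715658823
```

```bash
python3 -m handwheel '[[[0,15.8,-19],0],[[0,15.8,-19],0],[[0,15.8,-19],0],[[0,15.8,-19],0],[[0,15.8,-19],0],[[0,15.8,-19],0],[[0,15.8,-19],0],[[0,16.2,-18.6],0],[[14,0,0],0],[[14,0,0],0]]'
python3 -m handwheel '[[[6,0,0],0],[[10,0,0],0],[[10,0,0],0],[[10,0,0],0],[[10,0,0],0],[[10,0,0],0],[[10,0,0],0],[[10,0,0],0],[[8,0,0],0],[[6,0,0],0]]'
python3 go.py 557 269.6 47 19.7
```

```text
clock: 26.15
eef_pos: [556.2, 269.1, 138.7]
eef_rot: [-1.417, 1.57, -2.644]
wrist_force: [-0.3, 0.1, 0.1]
finger_gap: 0.5
clock: 27.4
eef_pos: [556.6, 269.7, 49.5]
eef_rot: [-1.474, 1.57, -2.701]
wrist_force: [-0.1, 1.1, 0.2]
finger_gap: 0.4
pos [556.6 269.7  49.5] xaxis [-0. -0. -1.] jawaz 19.7 shift [2.5 0.4 0.2] spin(about tool x, =-yaw) 0.0 F [-0.1  1.1  0.2] gap 0.4 j6 0.05 t 27.4
```

Next I'll press on until there is contact, then back off and check.

```bash
python3 -m handwheel '[[[1,0,0],0],[[1,0,0],0],[[1,0,0],0],[[1,0,0],0],[[0,0,0],0],[[0,0,0],0],[[0,0,0],0],[[0,0,0],0],[[0,0,0],0],[[0,0,0],0]]'
python3 -m handwheel '[[[-4,0,0],0],[[-10,0,0],0],[[-20,0,0],0],[[-30,0,0],0],[[-30,0,0],0],[[-30,0,0],0],[[-20,0,0],0],[[0,0,-50],0],[[0,0,-50],0],[[0,0,-40],0]]'
python3 - <<'E'
import est
from h import *
c=est.run("scene"); save("s3",c["pixels"][150:370,180:500].repeat(2,0).repeat(2,1)); est.run("side")
W=cloud(cam("scene"))
q=manip.cut_out("toe","scene")[0]; w=W[q["region"]]
rad=np.hypot(w[:,0]-658.5,w[:,1]+12.7)
for lo in range(225,345,15):
    k=(rad>lo)&(rad<=lo+15); print(lo,k.sum(),np.round(np.median(w[k],0)) if k.sum() else '')
E
```

```text
clock: 28.65
eef_pos: [556.8, 269.8, 48.3]
eef_rot: [1.431, 1.57, 0.204]
wrist_force: [-10.5, -5.2, 21.1]
finger_gap: 0.6
clock: 29.9
eef_pos: [508.7, 403.2, 191.6]
eef_rot: [1.908, 1.569, 0.682]
wrist_force: [-0.6, 0.8, -0.4]
finger_gap: 0.5
scene centre [659.9 -14.5] 1290
 box [577.4 -14.6] [110. 119.] 84.9 r 82.5 az -180.0 conf 0.61
  steel_tin 670 67 39
  glass_jar 755 -41 30
  lever far pts 215 [556.8 275.1  34.9] az 109.4 rmax 332.76199528830836 allaz 109.8992213459083
side centre [656.2 -10.4] 1403
 box [562.7 138.6] [123. 426.] 4.9 r 175.9 az 122.1 conf 0.64
  steel_tin 670 70 39
  glass_jar 752 -36 32
225 38 [577. 205.  34.]
240 34 [575. 220.  33.]
255 39 [569. 234.  32.]
270 43 [564. 249.  33.]
285 56 [563. 263.  37.]
300 54 [557. 277.  36.]
315 47 [552. 291.  36.]
330 0
```

View pics/s3.png

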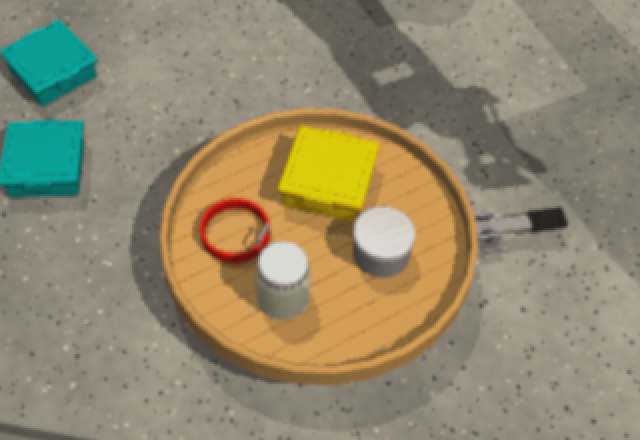

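The crop shows the lever level at (525,222), the box in front at (330,170), everything upright and the arm clear. I'll do one more check of the box centre, using colour and the lid height only, before handing in.

```bash
python3 - <<'E'
from h import *
for n,C in(("scene",(659.9,-14.5)),("side",(656.4,-10.8))):
    c=cam(n); W=cloud(c); p=c["pixels"].astype(int)
    m=(p[...,0]>140)&(p[...,1]>120)&(p[...,2]<60)&(p[...,1]>0.75*p[...,0])&np.isfinite(W[...,0])
    w=W[m]; zt=np.percentile(w[:,2],90); w=w[w[:,2]>zt-4]
    r=cv2.minAreaRect(w[:,:2].astype(np.float32)); v=np.array(r[0])-C
    print(n,len(w),zt,r,np.hypot(*v),np.degrees(np.arctan2(v[1],v[0])), w.mean(0)[:2]-C)
E
```

```text
scene 1070 110.99789026602093 ((578.916015625, -14.677696228027344), (108.64442443847656, 114.20812225341797), 85.48043823242188) 80.98417932658018 -179.87428097492955 [-80.53441154   0.4033246 ]
side 2 108.79487210627937 ((571.4843139648438, -54.347618103027344), (108.1848373413086, 0.0), 179.4088592529297) 95.43096340951578 -152.84972399309493 [-84.91569406 -43.5476199 ]
```

```bash
python3 -c "
from cell import manip
print(manip.sign_off())"
```

```text
the job is handed in; nothing more can be done
None
```

The sandwich box now stands straight in front of the turntable and the brake is locked again. I handed the job in at about 30 s of the 70 s allowed.

I pinched the brake toe and lifted the lever fully up, then pinched the tray rim lightly and turned it 60° clockwise. Finally I pressed the lever down until it met its stop with about 21 N and moved the arm clear.

**Last checks (scene camera):**
- **Box:** its direction from the axis was within about 0.2° of straight in front. The box itself stands about 5° off square.
- **Lever:** it is level, with the pad top at about 36 mm, the same as at the start.
- **Tin, jar and egg ring:** all were upright in the last picture, and I never touched them.

**Checks that failed or disagreed:**
- **Side camera:** its final box readings were unusable because it could not see the lid properly (probably the arm was in the way), so the final angle rests on the scene camera alone.
- **Camera offset:** the two cameras disagreed by about 3 to 4 mm on where the turntable's axis is. I used a value between the two, which the wrist camera confirmed.
- **Box radius:** the box's distance from the axis read 81 to 82 mm against the stated 86 mm, probably because the side of the box was counted as lid. This does not affect the angle.

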